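Stand the spice jars on their colour-matched coasters

TASK

Tidy the four spice jars away: stand each one upright on the dark-wood coaster whose pad has the colour of the jar's lid (red, yellow, green, white), flat on the pad inside the raised rim. Do not knock any jar over, and leave the garlic and the dotted mug where they are.

Things in the scene. Friction and masses are not known exactly. Their poses are not given: they have to be found in the camera images.
- jar_red_center (a point): centre, half-way up, of the loose spice jar with the red lid (a small printed emblem on its top): a small see-through upright jar with a label, 45 mm across and 109 mm tall, 0.12 kg; this point is 54.5 mm above its foot. The round lid (top 20 mm, about 43 mm across) can be gripped from above, any way round. z is the jar's upright axis; its yaw is of no importance
- jar_yellow_center (a point): centre, half-way up, of the loose spice jar with the mustard-yellow lid (a small printed emblem on its top): a small see-through upright jar with a label, 44 mm across and 100 mm tall, 0.12 kg; this point is 50 mm above its foot. The round lid (top 20 mm, about 42 mm across) can be gripped from above, any way round. z is the jar's upright axis; its yaw is of no importance
- jar_green_center (a point): centre, half-way up, of the loose spice jar with the green lid (a small printed emblem on its top): a small see-through upright jar with a label, 44 mm across and 100 mm tall, 0.12 kg; this point is 50 mm above its foot. The round lid (top 20 mm, about 42 mm across) can be gripped from above, any way round. z is the jar's upright axis; its yaw is of no importance
- jar_white_center (a point): centre, half-way up, of the loose spice jar with the white lid (a small printed emblem on its top): a small see-through upright jar with a label, 47 mm across and 98 mm tall, 0.12 kg; this point is 49 mm above its foot. The round lid (top 20 mm, about 45 mm across) can be gripped from above, any way round. z is the jar's upright axis; its yaw is of no importance
- coaster_red_pad (a point): middle of the top of the round red pad in a fixed dark-wood coaster, 7 mm above the worktop. The coaster is 79 mm across with a raised rim 12 mm high (5 mm above the pad); inside the rim the flat pad is 67 mm across, so a jar of 45 mm has about 11 mm of play all round
- coaster_yellow_pad (a point): middle of the top of the round mustard-yellow pad in a fixed dark-wood coaster, 7 mm above the worktop. The coaster is 79 mm across with a raised rim 12 mm high (5 mm above the pad); inside the rim the flat pad is 67 mm across, so a jar of 45 mm has about 11 mm of play all round
- coaster_green_pad (a point): middle of the top of the round green pad in a fixed dark-wood coaster, 7 mm above the worktop. The coaster is 79 mm across with a raised rim 12 mm high (5 mm above the pad); inside the rim the flat pad is 67 mm across, so a jar of 45 mm has about 11 mm of play all round
- coaster_white_pad (a point): middle of the top of the round white pad in a fixed dark-wood coaster, 7 mm above the worktop. The coaster is 79 mm across with a raised rim 12 mm high (5 mm above the pad); inside the rim the flat pad is 67 mm across, so a jar of 45 mm has about 11 mm of play all round
- garlic_center (a point): middle of a loose whitish garlic bulb, about 53 mm across and 53 mm tall, this point 26 mm above the worktop: a bystander
- mug_center (a point): middle, half-way up (48 mm), of a loose white mug with red dots, 97 mm tall, 86 mm across the body with a handle (125 mm over all): a bystander. Fixed round the work: a stacked, tall dish rack behind everything (from about x = 0.65 m back), to be kept clear of by hand and arm, and a low orange bowl about 0.15 m across near x = 0.5, y = 0.05 m
Not all that is in view belongs to the job. What is shaped like the part that bears jar_red_center but pink is not meant.

How it is judged:
By the outcome, as a careful person would: the job done as asked, in the order asked, and still so for the second after the job is handed in, with the robot touching nothing.
It also fails if it takes over 128 s, if anything falls off the work surface, if the arm or the gripper's body presses on something with over 40 N, if the wrist force passes 120 N, or if a joint passes its speed limit or range.

ROBOT

A 7-joint arm with a two-finger parallel gripper is mounted at the origin on a cart in front of the work surface, level with it; the furniture and walls round the work are solid. World frame = base frame: x ahead of the robot, y to its left, z up, the work surface at z = 0. Lengths are in m, angles in rad, forces in N, time in s.
With the tool pointing down it reaches from about 0.4 to 0.85 m from the base axis. Payload 4.5 kg.
Tool frame: the origin (TCP) lies at the very end of the fingers, on their centre line; the grasp point (between the pads) lies 19 mm behind it; z points along the fingers, y is the line along which they close (so a half turn about z gives the same grasp; the last joint's range is limited). The gripper opens to 88 mm and grips with 3 to 60 N. Pads are 18 mm wide; open, the fingers measure 123 mm over their backs; the gripper's body (75 mm by 187 mm) begins 45 mm behind the grasp point.
Start: joints at [-1.174, 0.689, -0.195, 1.565, 0.157, 0.902, -0.215], TCP at [0.222, 0.584, 0.203] pointing down, gripper open.
Joint ranges: [-3.01, 3.01], [-0.46, 2.08], [-1.47, 1.51], [0.13, 2.56], [-1, 4.14], [0.04, 2.09], [-2.66, 2.66]. Speed limits (rad/s): [2.57, 2.57, 3.14, 3.14, 3.14, 3.14, 3.14].

INTERFACE

Orientations are given as a unit quaternion [x, y, z, w].
In Python, from plant import r gives the robot as it stands. The module is installed in compiled form; this text tells all that it offers.
- The arm moves only by the tool step_arm, never from a script. Its argument "increments" is a list of rows, each a list of 2 entries, a list of its own where there are three numbers: the shift along the world's x, y, z in cm, then the turn, a rotation vector about the world's x, y, z in degrees. A call has exactly 10 rows; each row shifts and turns the commanded pose from where the row before left it; what a row does not reach is not made up. A row lasts 1/10 s, in which the tool goes at most 50 mm and 8.59 degrees, less where a joint would pass 70% of its speed; a pose out of reach is approached as far as the arm can. A call is refused whole if a number of a shift passes 5 or a number of a turn 8.59, either way. A call with a gripper value outside its range is refused whole. "fingers" is the opening, from 0 (shut) to 1 (fully open), set as the call begins (left out, the last holds). The fingers move at their own pace and stop on an object; "grip_force" is the grip in N (left out, the last holds). Time passes only in rows, so rows that do not move let the fingers close, or fill a call up. It gives the time, the measured TCP pose, the force, the opening and the grip force at its end, in the units of the state.
- r.get_state(): the state, without advancing time (a new reading comes with each control period).
- r.snapshot(name): name is "side" or "top" or "wrist"; returns (picture, depth): 480x640x3 uint8, red, green, blue; 480x640 float32, m along the optical axis (not along the pixel's ray), 0 where there is no reading.
- r.calibration(name): a dict with "fov_y" (degrees; the focal length in pixels is half the picture's height over the tangent of half this angle, whatever the lens; pixels are square), "cx", "cy" (the principal point, pixels), "R" (3x3) and "t" (3): a world point X has camera coordinates R X + t. Camera axes: x right, y down, z forward; pixel columns grow to the right and rows downward; lengths in m; the calibration is good to about 2 mm. A picture is of the moment at which its call begins: read the wrist's pose just before it. calibration takes no time and is no camera call; for the wrist camera it gives the pose at the moment of the call.
- r.finish_job(): hands the job in; it is judged then, once.
The state is a dict: "clock": time; "q": joint angles; "qd": joint speeds; "joint_torque": joint torques, N m; "tool_pos": TCP position; "eef_rot": TCP orientation; "contact_force": force on the tool from outside, world axes, zero at the start; "moment": the same for the moment, N m; "opening": opening from 0.0 (shut) to 1.0 (fully open); "finger_force": force on a finger pad.
Only numpy, scipy, OpenCV 4.12 (cv2) and the standard library are available. Lean on these libraries where they do the work, as an engineer would, in place of code of your own. Each camera call takes 0.05 s, during which the arm holds its last target. There are 200 camera calls.

## Working session

There is one attempt and no reset: what is moved stays moved. The work goes in short steps, Python scripts to look and compute and a tool call to move; the robot and the scene stay as the last step left them, time stands still between calls to the robot, and variables do not carry over. Pictures are saved under pics/ and viewed, at most 14 in all, crops included, and the job is handed in when it is done.

Besides the shell and the picture viewer there is one more tool, called after "Call:" as name(argument=value, ...) on one line, values as JSON. step_arm: Moves the arm, as the interface text tells. Its arguments: {"type":"object","properties":{"increments":{"type":"array","items":{"type":"array"}},"fingers":{"type":"number"},"grip_force":{"type":"number"}},"required":["increments"]}

```bash
mkdir -p pics
python3 - <<'E'
from plant import r
import cv2,numpy as np
s=r.get_state();print(s['clock'],s['tool_pos'],s['eef_rot'],s['opening'])
for n in("top","side"):
    p,d=r.snapshot(n);cv2.imwrite(f"pics/{n}0.png",p[:,:,::-1]);np.savez(f"{n}0.npz",p=p,d=d,**r.calibration(n))
    c=r.calibration(n);print(n,c)
E
```

```text
0.0 [0.22161242 0.58365993 0.20241525] [ 1.80353599e-01  9.83601429e-01 -8.93000904e-04 -1.03292552e-04] 1.0018948037810649
top {'fov_y': 49.84185996506552, 'cx': 310.58683837607236, 'cy': 238.88514023853602, 'R': array([[-0.01824377, -0.99978285, -0.01007095],
       [-0.98658577,  0.01963539, -0.16205853],
       [ 0.16222108,  0.00697929, -0.98672976]]), 't': array([0.11875751, 0.47723879, 1.15599755])}
side {'fov_y': 48.113007264582464, 'cx': 320.04152070180584, 'cy': 232.09655133167107, 'R': array([[ 0.99994154, -0.00423854, -0.00994748],
       [-0.01028841, -0.65598794, -0.75470125],
       [-0.00332659,  0.75475947, -0.65599319]]), 't': array([-0.48395181,  0.11408634,  1.12832544])}
```

View pics/top0.png

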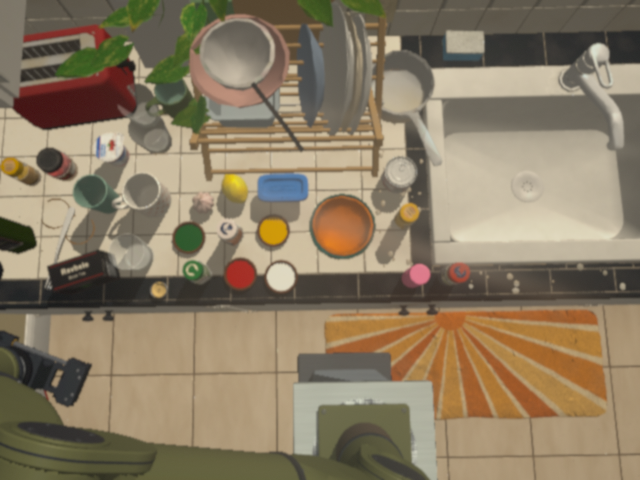

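View pics/side0.png

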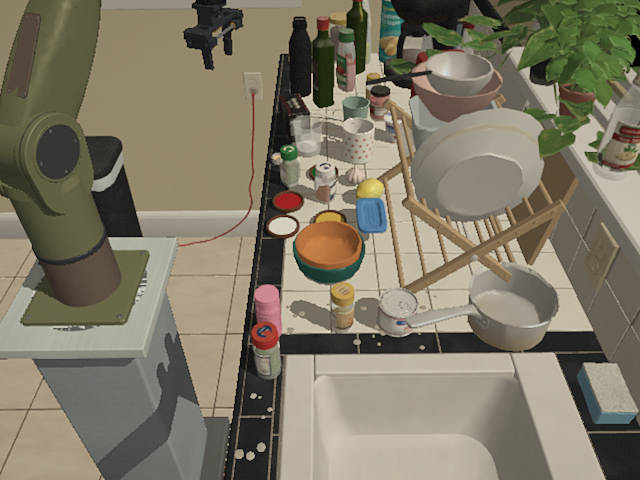

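The top view shows these lids: green (195,270), white (230,231), yellow (409,214), red (458,272). The pink decoy is at (417,274). The coasters are green (188,238), red (240,274), yellow (273,232) and white (281,277), with the garlic at (203,201). Next I'll measure positions.

```bash
cat > h.py <<'E'
import numpy as np,cv2
def ray(c,u,v,z):
    f=240/np.tan(np.radians(c['fov_y'])/2); R=np.array(c['R']);t=np.array(c['t'])
    d=R.T@np.array([(u-c['cx'])/f,(v-c['cy'])/f,1]);o=-R.T@t
    return o+d*(z-o[2])/d[2]
def cloud(c,d):
    f=240/np.tan(np.radians(c['fov_y'])/2);v,u=np.mgrid[:480,:640]
    P=np.stack([(u-c['cx'])/f*d,(v-c['cy'])/f*d,d],-1)
    return (P-c['t'])@c['R']   # R^T(P-t)
E
python3 - <<'E'
from h import *
z=np.load('top0.npz');p,d=z['p'],z['d'];W=cloud(z,d)
hsv=cv2.cvtColor(p,cv2.COLOR_RGB2HSV)
# lids: depth blobs near seed pixels in height band
for n,u,v,H in [('Jr',458,272,.109),('Jy',409,214,.100),('Jg',195,270,.100),('Jw',230,231,.098),('pink',417,274,.109),
   ('Cr',240,274,.007),('Cy',273,232,.007),('Cg',188,238,.007),('Cw',281,277,.007)]:
    sub=np.zeros(d.shape,bool);sub[v-26:v+27,u-26:u+27]=1
    if H>.05: m=sub&(abs(W[...,2]-H)<.012)
    else:
        a=cv2.cvtColor(p,cv2.COLOR_RGB2LAB).astype(int);m=sub&(np.abs(a-a[v,u]).sum(-1)<60)
    k,l,st,ce=cv2.connectedComponentsWithStats(m.astype(np.uint8))
    i=l[v,u]
    if i==0: i=1+np.argmax(st[1:,4])
    mm=l==i; x,y,w,h,A=st[i]; cu,cv_=x+(w-1)/2,y+(h-1)/2
    print(n,'area',A,'bbox',w,h,'zmed',W[mm][:,2].mean().round(4),'xyz_depth',np.median(W[mm],0).round(4),'ray bbox',ray(z,cu,cv_,H).round(4),'ray cen',ray(z,*ce[i],H).round(4))
for n,u,v in [('garlic',203,201),('mug',147,192),('bowl',342,225)]: print(n,W[v,u].round(3))
s=np.load('side0.npz')
a=cv2.resize(p[120:310,130:480],None,fx=2.2,fy=2.2,interpolation=cv2.INTER_CUBIC);b=cv2.resize(s['p'][130:400,230:430],None,fx=2.2,fy=2.2,interpolation=cv2.INTER_CUBIC)
cv2.imwrite('pics/c1.png',a[...,::-1]);cv2.imwrite('pics/c2.png',b[...,::-1])
E
```

```text
Jr area 349 bbox 22 21 zmed 0.1106 xyz_depth [ 0.3911 -0.207   0.111 ] ray bbox [ 0.3896 -0.2074  0.109 ] ray cen [ 0.3907 -0.2077  0.109 ]
Jy area 309 bbox 20 20 zmed 0.1016 xyz_depth [ 0.5247 -0.1078  0.1021] ray bbox [ 0.5243 -0.1082  0.1   ] ray cen [ 0.5248 -0.1083  0.1   ]
Jg area 331 bbox 21 20 zmed 0.1009 xyz_depth [0.4075 0.3684 0.1012] ray bbox [0.407  0.3689 0.1   ] ray cen [0.4074 0.3684 0.1   ]
Jw area 356 bbox 22 22 zmed 0.0984 xyz_depth [0.4971 0.2937 0.099 ] ray bbox [0.4968 0.2947 0.098 ] ray cen [0.4968 0.2944 0.098 ]
pink area 339 bbox 22 20 zmed 0.1104 xyz_depth [ 0.3874 -0.1217  0.1107] ray bbox [ 0.388  -0.1215  0.109 ] ray cen [ 0.3879 -0.122   0.109 ]
Cr area 672 bbox 30 30 zmed 0.0121 xyz_depth [0.4041 0.2775 0.0083] ray bbox [0.4054 0.2765 0.007 ] ray cen [0.4043 0.2776 0.007 ]
Cy area 554 bbox 27 25 zmed 0.0105 xyz_depth [0.5053 0.1991 0.0083] ray bbox [0.5032 0.1992 0.007 ] ray cen [0.5054 0.1994 0.007 ]
Cg area 849 bbox 32 34 zmed 0.01 xyz_depth [0.4921 0.4015 0.0086] ray bbox [0.4939 0.401  0.007 ] ray cen [0.4924 0.402  0.007 ]
Cw area 606 bbox 28 28 zmed 0.0104 xyz_depth [0.3957 0.183  0.0084] ray bbox [0.3965 0.1822 0.007 ] ray cen [0.3962 0.1826 0.007 ]
garlic [0.573 0.359 0.046]
mug [0.608 0.504 0.007]
bowl [0.511 0.036 0.039]
```

View pics/c1.png

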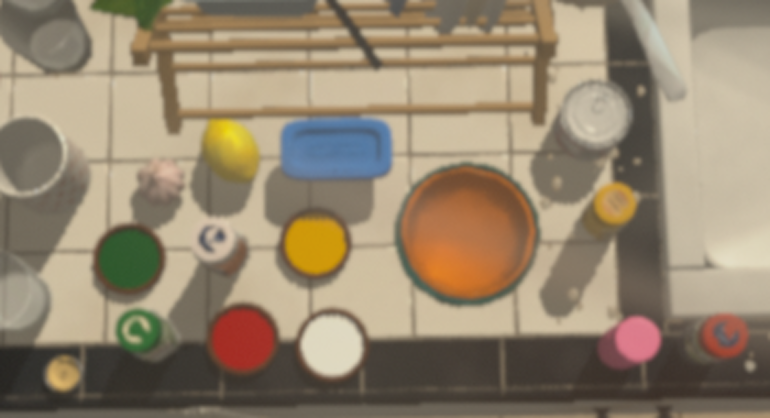

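View pics/c2.png

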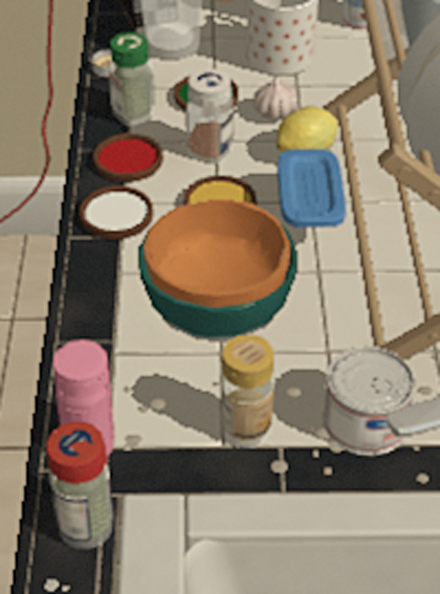

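The pictures agree with the measurements: lid heights match the given sizes and all positions are within reach. Now moving to the red jar.

Call:
step_arm(increments=[[[1.0,-1.0,0.5],[0,0,2]],[[2.4,-3.0,0.5],[0,0,2]],[[2.5,-3.5,0],[0,0,2]],[[2.5,-3.5,0],[0,0,2]],[[2.5,-3.5,0],[0,0,2]],[[2.5,-3.5,0],[0,0,2]],[[2.5,-4,0],[0,0,2]],[[2.5,-4,0],[0,0,2]],[[2.5,-4,0],[0,0,2]],[[2.0,-4,0],[0,0,2.8]]], fingers=0.75)

```text
clock: 1.1
tool_pos: [0.4519, 0.2423, 0.213]
eef_rot: [-0.001, 1.0, -0.0, 0.0]
contact_force: [0.9, 0.7, 0.8]
opening: 0.753
finger_force: 0.0
```

Call:
step_arm(increments=[[[0,-4.5,0],[0,0,0]],[[0,-4.5,0],[0,0,0]],[[0,-4.5,0],[0,0,0]],[[0,-4.5,0],[0,0,0]],[[0,-4.5,0],[0,0,0]],[[0,-4.5,0],[0,0,0]],[[-1,-4.5,0],[0,0,0]],[[-1.5,-4.5,0],[0,0,0]],[[-1.5,-3.5,0],[0,0,0]],[[-1,-2.0,0],[0,0,0]]])

```text
clock: 2.1
tool_pos: [0.3987, -0.1739, 0.2129]
eef_rot: [0.002, 1.0, -0.0, -0.001]
contact_force: [0.4, 1.0, 0.3]
opening: 0.75
finger_force: 0.0
```

Call:
step_arm(increments=[[[-0.4,-2.0,0],[0,0,0]],[[-0.4,-1.3,0],[0,0,0]],[[0,0,-2],[0,0,0]],[[0,0,-2],[0,0,0]],[[0,0,-2],[0,0,0]],[[0,0,-2],[0,0,0]],[[0,0,-2],[0,0,0]],[[0,0,-2],[0,0,0]],[[0,0,-0.9],[0,0,0]],[[0,0,0],[0,0,0]]])

```text
clock: 3.1
tool_pos: [0.3921, -0.2033, 0.0834]
eef_rot: [-0.0, 1.0, 0.0, -0.001]
contact_force: [-0.5, -0.1, 1.0]
opening: 0.745
finger_force: 0.0
```

Call:
step_arm(increments=[[[0,0,0],[0,0,0]],[[0,0,0],[0,0,0]],[[0,0,0],[0,0,0]],[[0,0,0],[0,0,0]],[[0,0,0],[0,0,0]],[[0,0,0],[0,0,0]],[[0,0,0],[0,0,0]],[[0,0,0],[0,0,0]],[[0,0,0],[0,0,0]],[[0,0,0],[0,0,0]]], fingers=0.3, grip_force=25)

```text
clock: 4.1
tool_pos: [0.3928, -0.2036, 0.0842]
eef_rot: [-0.0, 1.0, 0.0, -0.0]
contact_force: [0.7, -0.4, 0.1]
opening: 0.302
finger_force: 0.0
```

Run:
```python
from plant import r
from h import *
o=[]
for n,(x,y,w,h) in dict(side=(220,270,150,130),wrist=(0,0,640,480),top=(370,200,130,110)).items():
    p,d=r.snapshot(n);np.savez(n+'1.npz',p=p,d=d,**r.calibration(n));o.append(cv2.resize(p[y:y+h,x:x+w],(400,300)))
a=np.vstack([np.hstack(o[:2]),np.hstack([o[2],o[2]*0])])
cv2.imwrite('pics/g1.png',a[...,::-1]);s=r.get_state();print(s['opening'],s['finger_force'],s['tool_pos'])
```

```text
0.2988853531857106 0.0 [ 0.39277461 -0.2036495   0.08422517]
```

View pics/g1.png

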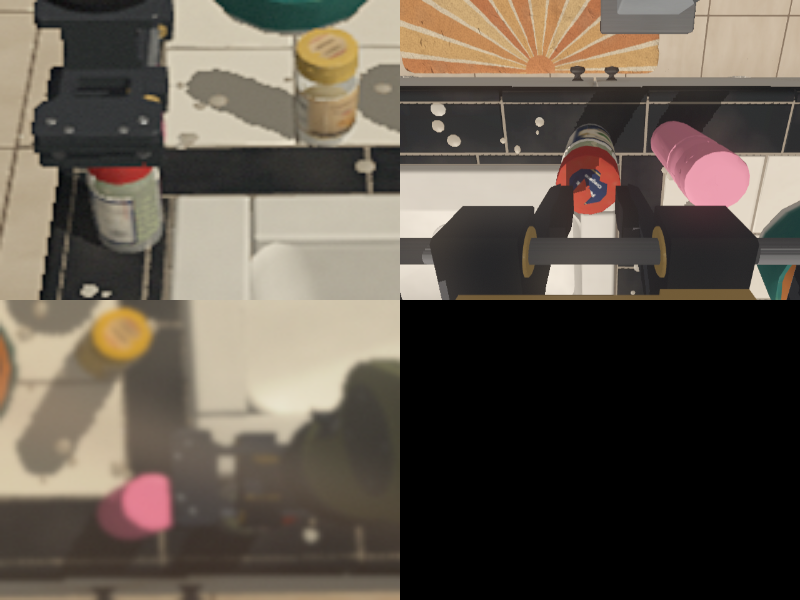

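The gripper shut on empty space. In the wrist view the red jar stands upright, on the −x side of the fingertips (lid near (585,190) in the mosaic). I'll re-measure the lid from the wrist camera and compare it with the reported TCP.

Run:
```python
from h import *
z=np.load('wrist1.npz');p,d=z['p'],z['d'];W=cloud(z,d)
print('cam',(-z['R'].T@z['t']).round(3))
hsv=cv2.cvtColor(p,cv2.COLOR_RGB2HSV)
m=((hsv[...,0]<8)|(hsv[...,0]>174))&(hsv[...,1]>150)&(hsv[...,2]>90)
m[:,:200]=0;m[:,400:]=0;m[:150]=0
m2=m&(abs(W[...,2]-.11)<.02)
P=W[m2];print(m.sum(),m2.sum(),np.median(P,0),P.min(0),P.max(0))
T=P[P[:,2]>np.percentile(P[:,2],60)-.003]
print('top',T.min(0).round(4),T.max(0).round(4))
m=(abs(W[...,2]-.11)<.012)
m[:,:480]=0;k,l,st,ce=cv2.connectedComponentsWithStats(m.astype(np.uint8));
for i in range(1,k):
  if st[i,4]>300:print(st[i],W[l==i].min(0).round(3),W[l==i].max(0).round(3))
s=np.load('side0.npz');p,d=s['p'],s['d'];V=cloud(s,d)
for n,(u0,u1,v0,v1),H in [('r',(245,290,310,350),.109),('pink',(245,290,280,305),.109),('y',(325,365,275,300),.1),('g',(275,305,140,165),.1),('w',(310,345,155,185),.098)]:
    Q=V[v0:v1,u0:u1].reshape(-1,3);Q=Q[abs(Q[:,2]-H)<.006];print(n,len(Q),Q.min(0).round(4),Q.max(0).round(4),np.median(Q,0).round(4))
s=np.load('side1.npz');V=cloud(s,s['d']);Q=V[310:360,240:300];print(Q[(Q[...,2]>.02)&(Q[...,2]<.08)].min(0),Q[(Q[...,2]>.02)&(Q[...,2]<.08)].max(0))
Q=cloud(np.load('side0.npz'),np.load('side0.npz')['d'])[340:380,240:300];print(Q[(Q[...,2]>.02)&(Q[...,2]<.08)].min(0),Q[(Q[...,2]>.02)&(Q[...,2]<.08)].max(0))
```

```text
cam [ 0.318 -0.204  0.266]
5891 5769 [ 0.38237629 -0.20743271  0.10905145] [ 0.36875277 -0.22934437  0.09001908] [ 0.41294933 -0.18665455  0.12086222]
top [ 0.3688 -0.2293  0.1063] [ 0.4129 -0.1869  0.1209]
[ 480  234   80   98 6446] [ 0.366 -0.136  0.098] [ 0.407 -0.1    0.112]
r 459 [ 0.3701 -0.2323  0.1031] [ 0.4124 -0.1878  0.1122] [ 0.3915 -0.2119  0.1079]
pink 382 [ 0.3675 -0.1478  0.103 ] [ 0.4095 -0.1015  0.112 ] [ 0.3887 -0.1271  0.1079]
y 338 [ 0.5061 -0.1315  0.0941] [ 0.5463 -0.0898  0.1036] [ 0.5262 -0.1122  0.0994]
g 150 [0.3889 0.3451 0.0942] [0.4293 0.3914 0.1024] [0.4088 0.3645 0.0984]
w 176 [0.4765 0.2701 0.0921] [0.5197 0.3175 0.0995] [0.4982 0.2922 0.0961]
[ 0.36878723 -0.23413934  0.03008145] [ 0.41394147 -0.13007916  0.07989729]
[ 0.3686165  -0.23435999  0.0201982 ] [ 0.41424996 -0.20279029  0.07999755]
```

Run:
```python
from h import *
z=np.load('wrist1.npz');p,d=z['p'],z['d'];W=cloud(z,d)
c=p[260:480,200:420];cv2.imwrite('pics/w1.png',cv2.resize(c,None,fx=2.6,fy=2.6)[...,::-1])
for v in range(290,460,15):
    print(v,[(u,*(W[v,u]*1000).astype(int)) for u in (225,240,260,296,345,365,380)])
```

```text
290 [(225, np.int64(432), np.int64(-262), np.int64(7)), (240, np.int64(433), np.int64(-252), np.int64(6)), (260, np.int64(387), np.int64(-224), np.int64(109)), (296, np.int64(386), np.int64(-209), np.int64(110)), (345, np.int64(387), np.int64(-189), np.int64(110)), (365, np.int64(435), np.int64(-165), np.int64(0)), (380, np.int64(436), np.int64(-154), np.int64(-1))]
305 [(225, np.int64(444), np.int64(-263), np.int64(6)), (240, np.int64(384), np.int64(-229), np.int64(128)), (260, np.int64(385), np.int64(-222), np.int64(126)), (296, np.int64(394), np.int64(-210), np.int64(108)), (345, np.int64(387), np.int64(-190), np.int64(122)), (365, np.int64(385), np.int64(-183), np.int64(127)), (380, np.int64(384), np.int64(-178), np.int64(130))]
320 [(225, np.int64(456), np.int64(-264), np.int64(6)), (240, np.int64(384), np.int64(-227), np.int64(141)), (260, np.int64(386), np.int64(-221), np.int64(137)), (296, np.int64(401), np.int64(-210), np.int64(109)), (345, np.int64(393), np.int64(-190), np.int64(124)), (365, np.int64(385), np.int64(-185), np.int64(139)), (380, np.int64(384), np.int64(-180),
[... 2678 characters left out ...]
np.int64(186)), (240, np.int64(729), np.int64(-297), np.int64(-175)), (260, np.int64(727), np.int64(-270), np.int64(-172)), (296, np.int64(560), np.int64(-215), np.int64(6)), (345, np.int64(574), np.int64(-175), np.int64(-8)), (365, np.int64(565), np.int64(-160), np.int64(0)), (380, np.int64(567), np.int64(-148), np.int64(-1))]
455 [(225, np.int64(396), np.int64(-224), np.int64(186)), (240, np.int64(754), np.int64(-298), np.int64(-174)), (260, np.int64(751), np.int64(-271), np.int64(-172)), (296, np.int64(574), np.int64(-215), np.int64(6)), (345, np.int64(586), np.int64(-175), np.int64(-5)), (365, np.int64(581), np.int64(-159), np.int64(0)), (380, np.int64(581), np.int64(-147), np.int64(0))]
```

View pics/w1.png

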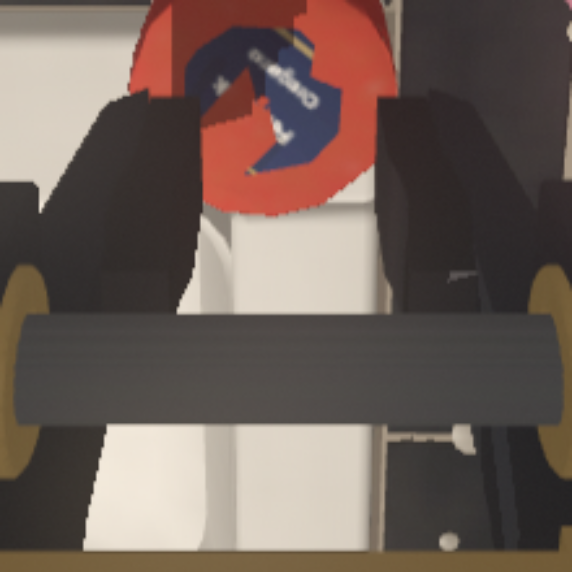

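The fingertips end at about z ≈ 0.12, above the lid at 0.109, so they closed over the lid although the state says TCP z = 0.084. I'll reopen and measure that tip offset in the views before going lower.

Call:
step_arm(increments=[[[0,0,0],[0,0,0]],[[0,0,0],[0,0,0]],[[0,0,0],[0,0,0]],[[0,0,0],[0,0,0]],[[0,0,0],[0,0,0]],[[0,0,0],[0,0,0]],[[0,0,0],[0,0,0]],[[0,0,0],[0,0,0]],[[0,0,0],[0,0,0]],[[0,0,0],[0,0,0]]], fingers=0.75)

```text
clock: 5.25
tool_pos: [0.3928, -0.2037, 0.0842]
eef_rot: [-0.0, 1.0, 0.0, -0.0]
contact_force: [-0.5, 0.4, 0.4]
opening: 0.751
finger_force: 0.0
```

```bash
cat > tip.py <<'E'
from plant import r
from h import *
def tip(save=None):
    s=r.get_state();x,y,z0=s['tool_pos'];c=r.calibration('wrist');p,d=r.snapshot('wrist');W=cloud(c,d)
    dark=(p.max(-1)<80)&(d>0)&(abs(W[...,0]-x)<.02)&(abs(W[...,1]-y)<.07)&(W[...,2]>z0-.03)&(W[...,2]<z0+.09)
    k,l,st,ce=cv2.connectedComponentsWithStats(dark.astype(np.uint8))
    print('state',s['tool_pos'].round(4),s['opening'])
    for i in range(1,k):
        if st[i,4]>200:
            Q=W[l==i];print(st[i],'z 1% .. ',np.percentile(Q[:,2],[0.5,2,10]).round(4),'x',np.percentile(Q[:,0],[2,98]).round(4),'y',np.percentile(Q[:,1],[2,98]).round(4))
    if save: cv2.imwrite(save,p[...,::-1])
    return p,d,c
if __name__=='__main__':
    import sys;p,d,c=tip(sys.argv[1]);np.savez('w2.npz',p=p,d=d,**c)
    W=cloud(c,d);m=(abs(W[...,2]-.109)<.004)&(abs(W[...,1]+.208)<.03);Q=W[m&(p[...,0]>100)];print('lid',Q.min(0),Q.max(0))
    p,d=r.snapshot('side');c=r.calibration('side');V=cloud(c,d);s=r.get_state();x,y,z=s['tool_pos']
    m=(abs(V[...,0]-x)<.03)&(abs(V[...,1]-y)<.075)&(V[...,2]>.06)&(V[...,2]<.3)&(p.max(-1)<80)
    Q=V[m];print('side dark',Q.min(0),Q.max(0))
    for lo in np.arange(.06,.24,.01):
        q=Q[(Q[:,2]>=lo)&(Q[:,2]<lo+.01)]
        if len(q):print(lo.round(2),len(q),q[:,:2].min(0).round(3),q[:,:2].max(0).round(3))
E
python3 tip.py pics/w2.png
```

```text
state [ 0.3928 -0.2037  0.0842] 0.7510136766933404
[ 127  294  102   87 5694] z 1% ..  [0.1206 0.1222 0.1292] x [0.3838 0.4017] y [-0.2524 -0.2369]
[ 393  294  102   87 5738] z 1% ..  [0.1206 0.1224 0.1291] x [0.3838 0.4018] y [-0.171  -0.1553]
lid [ 0.36903316 -0.22965423  0.10500484] [ 0.41348631 -0.18629722  0.11157807]
side dark [ 0.3627966  -0.27861114  0.06148845] [ 0.42268044 -0.14365955  0.29985399]
0.06 4 [ 0.371 -0.23 ] [ 0.382 -0.22 ]
0.07 1 [ 0.384 -0.233] [ 0.384 -0.233]
0.09 2 [ 0.379 -0.228] [ 0.381 -0.144]
0.1 1 [ 0.408 -0.223] [ 0.408 -0.223]
0.12 20 [ 0.386 -0.253] [ 0.403 -0.171]
0.13 22 [ 0.384 -0.254] [ 0.404 -0.251]
0.19 9 [ 0.421 -0.214] [ 0.421 -0.166]
0.2 108 [ 0.363 -0.255] [ 0.423 -0.163]
0.21 31 [ 0.379 -0.258] [ 0.418 -0.249]
0.22 543 [ 0.363 -0.279] [ 0.422 -0.21 ]
0.23 169 [ 0.373 -0.248] [ 0.417 -0.218]
```

View pics/w2.png

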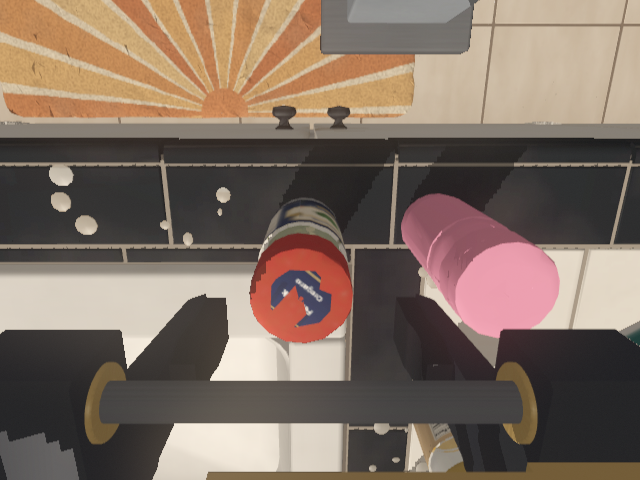

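Both views agree. The true tips are at z ≈ 0.1206 while the state says 0.084, a constant 36 mm offset along the tool, with x and y correct. So the reported z must be 36 mm lower than planned.

Call:
step_arm(increments=[[[-0.1,-0.4,0],[0,0,0]],[[0,0,-0.6],[0,0,0]],[[0,0,-0.6],[0,0,0]],[[0,0,-0.6],[0,0,0]],[[0,0,-0.6],[0,0,0]],[[0,0,-0.6],[0,0,0]],[[0,0,-0.6],[0,0,0]],[[0,0,0],[0,0,0]],[[0,0,0],[0,0,0]],[[0,0,0],[0,0,0]]])

```text
clock: 6.35
tool_pos: [0.3919, -0.2077, 0.0484]
eef_rot: [-0.0, 1.0, -0.0, 0.0]
contact_force: [0.0, -0.4, -0.1]
opening: 0.753
finger_force: 0.0
```

Call:
step_arm(increments=[[[0,0,0],[0,0,0]],[[0,0,0],[0,0,0]],[[0,0,0],[0,0,0]],[[0,0,0],[0,0,0]],[[0,0,0],[0,0,0]],[[0,0,0],[0,0,0]],[[0,0,0],[0,0,0]],[[0,0,0],[0,0,0]],[[0,0,0],[0,0,0]],[[0,0,0],[0,0,0]]], fingers=0.3, grip_force=25)

```text
clock: 7.35
tool_pos: [0.3919, -0.2077, 0.0484]
eef_rot: [-0.0, 1.0, -0.0, 0.0]
contact_force: [0.4, 0.2, 5.2]
opening: 0.488
finger_force: 25.0
```

Call:
step_arm(increments=[[[0,0,0.5],[0,0,0]],[[0,0,1],[0,0,0]],[[0,0,1.5],[0,0,0]],[[0,0,2],[0,0,0]],[[0,0,2],[0,0,0]],[[0,0,2],[0,0,0]],[[0,0,2],[0,0,0]],[[0.5,1,1.5],[0,0,0]],[[1,2,1],[0,0,0]],[[1,3,0.5],[0,0,0]]])

```text
clock: 8.35
tool_pos: [0.4168, -0.1485, 0.189]
eef_rot: [0.002, 1.0, -0.0, 0.0]
contact_force: [-0.0, 0.6, -2.1]
opening: 0.489
finger_force: 25.0
```

Call:
step_arm(increments=[[[1,3.5,0],[0,0,0]],[[1,4,0],[0,0,0]],[[0.5,4,0],[0,0,0]],[[0,4,0],[0,0,0]],[[0,4,0],[0,0,0]],[[0,4,0],[0,0,0]],[[0,4,0],[0,0,0]],[[-0.5,4,0],[0,0,0]],[[-1,3.5,0],[0,0,0]],[[-1,3,0],[0,0,0]]])

```text
clock: 9.35
tool_pos: [0.4156, 0.2343, 0.1881]
eef_rot: [-0.001, 1.0, 0.0, -0.001]
contact_force: [0.7, -0.2, -1.4]
opening: 0.485
finger_force: 25.0
```

Call:
step_arm(increments=[[[-0.6,2.3,0],[0,0,0]],[[-0.4,1.5,0],[0,0,0]],[[-0.1,0.5,-1],[0,0,0]],[[0,0,-2],[0,0,0]],[[0,0,-2],[0,0,0]],[[0,0,-2],[0,0,0]],[[0,0,-2],[0,0,0]],[[0,0,-2],[0,0,0]],[[0,0,-1],[0,0,0]],[[0,0,0],[0,0,0]]])

```text
clock: 10.35
tool_pos: [0.4049, 0.2739, 0.0668]
eef_rot: [0.0, 1.0, -0.001, -0.001]
contact_force: [0.4, 0.3, -1.1]
opening: 0.488
finger_force: 25.0
```

Call:
step_arm(increments=[[[0,0,0],[0,0,0]],[[0,0,-0.2],[0,0,0]],[[0,0,-0.2],[0,0,0]],[[0,0,-0.2],[0,0,0]],[[0,0,-0.2],[0,0,0]],[[0,0,-0.2],[0,0,0]],[[0,0,-0.1],[0,0,0]],[[0,0,0],[0,0,0]],[[0,0,0],[0,0,0]],[[0,0,0],[0,0,0]]])

```text
clock: 11.35
tool_pos: [0.4058, 0.2754, 0.0573]
eef_rot: [-0.0, 1.0, 0.0, 0.0]
contact_force: [-0.6, -0.4, -1.1]
opening: 0.489
finger_force: 25.0
```

Call:
step_arm(increments=[[[0,0,-0.1],[0,0,0]],[[0,0,-0.1],[0,0,0]],[[0,0,0],[0,0,0]],[[0,0,0],[0,0,0]],[[0,0,0],[0,0,0]],[[0,0,0],[0,0,0]],[[0,0,0],[0,0,0]],[[0,0,0],[0,0,0]],[[0,0,0],[0,0,0]],[[0,0,0],[0,0,0]]])

```text
clock: 12.35
tool_pos: [0.4059, 0.2754, 0.0554]
eef_rot: [-0.0, 1.0, 0.0, 0.0]
contact_force: [-1.4, -0.4, 4.4]
opening: 0.488
finger_force: 25.0
```

Call:
step_arm(increments=[[[0,0,0],[0,0,0]],[[0,0,0],[0,0,0]],[[0,0,0],[0,0,0]],[[0,0,0],[0,0,0]],[[0,0,0],[0,0,0]],[[0,0,0],[0,0,0]],[[0,0,0.5],[0,0,0]],[[0,0,1],[0,0,0]],[[0,0,1.5],[0,0,0]],[[0,0,2],[0,0,0]]], fingers=0.75)

```text
clock: 13.35
tool_pos: [0.4055, 0.2751, 0.1061]
eef_rot: [-0.0, 1.0, -0.0, -0.0]
contact_force: [0.1, -0.5, 0.6]
opening: 0.748
finger_force: 0.0
```

Call:
step_arm(increments=[[[0,0,2.5],[0,0,0]],[[0,-1,2],[0,0,0]],[[1,-2.5,0],[0,0,0]],[[1.5,-3.5,0],[0,0,0]],[[1.5,-4,0],[0,0,0]],[[1.5,-4,0],[0,0,0]],[[1.5,-4,0],[0,0,0]],[[1.5,-4,0],[0,0,0]],[[1.5,-4,0],[0,0,0]],[[1,-4,0],[0,0,0]]])

```text
clock: 14.35
tool_pos: [0.5168, -0.0365, 0.1512]
eef_rot: [0.0, 1.0, 0.0, 0.001]
contact_force: [0.4, -0.3, -0.1]
opening: 0.744
finger_force: 0.0
```

Call:
step_arm(increments=[[[0.9,-4,0],[0,0,0]],[[0,-2.4,0],[0,0,0]],[[0,-1,-1],[0,0,0]],[[0,0,-2],[0,0,0]],[[0,0,-2.5],[0,0,0]],[[0,0,-2.5],[0,0,0]],[[0,0,-2],[0,0,0]],[[0,0,-1],[0,0,0]],[[0,0,0],[0,0,0]],[[0,0,0],[0,0,0]]])

```text
clock: 15.35
tool_pos: [0.5252, -0.108, 0.0408]
eef_rot: [-0.001, 1.0, 0.0, 0.0]
contact_force: [0.3, 0.1, -0.4]
opening: 0.75
finger_force: 0.0
```

Call:
step_arm(increments=[[[0,0,-0.2],[0,0,0]],[[0,0,0],[0,0,0]],[[0,0,0],[0,0,0]],[[0,0,0],[0,0,0]],[[0,0,0],[0,0,0]],[[0,0,0],[0,0,0]],[[0,0,0],[0,0,0]],[[0,0,0],[0,0,0]],[[0,0,0],[0,0,0]],[[0,0,0],[0,0,0]]], fingers=0.3)

```text
clock: 16.35
tool_pos: [0.5252, -0.1086, 0.0387]
eef_rot: [-0.0, 1.0, -0.0, 0.0]
contact_force: [0.8, 0.5, 5.5]
opening: 0.477
finger_force: 25.0
```

Call:
step_arm(increments=[[[0,0,0.5],[0,0,0]],[[0,0,1],[0,0,0]],[[0,0,1.5],[0,0,0]],[[0,0,2],[0,0,0]],[[0,0,2],[0,0,0]],[[0,0,2],[0,0,0]],[[0,0,2],[0,0,0]],[[0,1,1.5],[0,0,0]],[[0,2,1],[0,0,0]],[[0,3,0.5],[0,0,0]]])

```text
clock: 17.35
tool_pos: [0.5249, -0.0502, 0.1796]
eef_rot: [0.002, 1.0, -0.001, 0.001]
contact_force: [0.5, 0.4, -0.4]
opening: 0.478
finger_force: 25.0
```

Call:
step_arm(increments=[[[-0.2,3.5,0],[0,0,0]],[[-0.3,4,0],[0,0,0]],[[-0.3,4,0],[0,0,0]],[[-0.3,4,0],[0,0,0]],[[-0.3,4,0],[0,0,0]],[[-0.3,3,0],[0,0,0]],[[-0.3,1.8,0],[0,0,0]],[[0,0.5,-1],[0,0,0]],[[0,0,-2],[0,0,0]],[[0,0,-2],[0,0,0]]])

```text
clock: 18.35
tool_pos: [0.5049, 0.1978, 0.1274]
eef_rot: [0.0, 1.0, -0.001, 0.0]
contact_force: [0.4, -0.5, -1.4]
opening: 0.475
finger_force: 25.0
```

Call:
step_arm(increments=[[[0,0,-2],[0,0,0]],[[0,0,-2],[0,0,0]],[[0,0,-1.5],[0,0,0]],[[0,0,-1],[0,0,0]],[[0,0,-0.6],[0,0,0]],[[0,0,-0.4],[0,0,0]],[[0,0,-0.3],[0,0,0]],[[0,0,-0.2],[0,0,0]],[[0,0,0],[0,0,0]],[[0,0,0],[0,0,0]]])

```text
clock: 19.35
tool_pos: [0.505, 0.1995, 0.0485]
eef_rot: [-0.0, 1.0, 0.0, 0.0]
contact_force: [0.4, 0.2, -1.6]
opening: 0.481
finger_force: 25.0
```

Call:
step_arm(increments=[[[0,0,-0.1],[0,0,0]],[[0,0,-0.1],[0,0,0]],[[0,0,-0.1],[0,0,0]],[[0,0,0],[0,0,0]],[[0,0,0],[0,0,0]],[[0,0,0],[0,0,0]],[[0,0,0],[0,0,0]],[[0,0,0],[0,0,0]],[[0,0,0],[0,0,0]],[[0,0,0],[0,0,0]]])

```text
clock: 20.35
tool_pos: [0.5051, 0.1995, 0.0457]
eef_rot: [-0.0, 1.0, 0.0, 0.0]
contact_force: [-0.3, 0.1, 5.2]
opening: 0.48
finger_force: 25.0
```

Call:
step_arm(increments=[[[0,0,0],[0,0,0]],[[0,0,0],[0,0,0]],[[0,0,0],[0,0,0]],[[0,0,0],[0,0,0]],[[0,0,0],[0,0,0]],[[0,0,0],[0,0,0]],[[0,0,0.5],[0,0,0]],[[0,0,1],[0,0,0]],[[0,0,1.5],[0,0,0]],[[0,0,2],[0,0,0]]], fingers=0.75)

```text
clock: 21.35
tool_pos: [0.5044, 0.1992, 0.096]
eef_rot: [-0.0, 1.0, -0.0, -0.0]
contact_force: [-0.4, 1.4, -0.1]
opening: 0.749
finger_force: 0.0
```

Call:
step_arm(increments=[[[0,0,2.5],[0,0,0]],[[0,0.5,2.5],[0,0,0]],[[-1,1.4,0],[0,0,0]],[[-1.5,2.5,0],[0,0,0]],[[-1.5,2.5,0],[0,0,0]],[[-1.5,2.5,0],[0,0,0]],[[-1.5,2.5,0],[0,0,0]],[[-1.5,2.5,0],[0,0,0]],[[-0.8,1.5,0],[0,0,0]],[[-0.3,1,0],[0,0,0]]])

```text
clock: 22.35
tool_pos: [0.4075, 0.3702, 0.1462]
eef_rot: [-0.001, 1.0, 0.001, -0.0]
contact_force: [-0.1, 0.2, 0.2]
opening: 0.753
finger_force: 0.0
```

Call:
step_arm(increments=[[[0,0,-1],[0,0,0]],[[0,0,-2],[0,0,0]],[[0,0,-2],[0,0,0]],[[0,0,-2],[0,0,0]],[[0,0,-2],[0,0,0]],[[0,0,-1.2],[0,0,0]],[[0,0,-0.5],[0,0,0]],[[0,0,0],[0,0,0]],[[0,0,0],[0,0,0]],[[0,0,0],[0,0,0]]])

```text
clock: 23.35
tool_pos: [0.4093, 0.3688, 0.039]
eef_rot: [-0.0, 1.0, 0.001, 0.001]
contact_force: [0.3, 0.9, -0.3]
opening: 0.751
finger_force: 0.0
```

Call:
step_arm(increments=[[[0,0,0],[0,0,0]],[[0,0,0],[0,0,0]],[[0,0,0],[0,0,0]],[[0,0,0],[0,0,0]],[[0,0,0],[0,0,0]],[[0,0,0],[0,0,0]],[[0,0,0],[0,0,0]],[[0,0,0],[0,0,0]],[[0,0,0],[0,0,0]],[[0,0,0],[0,0,0]]], fingers=0.3)

```text
clock: 24.35
tool_pos: [0.4089, 0.3688, 0.0384]
eef_rot: [-0.0, 1.0, 0.0, 0.0]
contact_force: [0.3, 0.9, 3.3]
opening: 0.507
finger_force: 24.3
```

Call:
step_arm(increments=[[[0,0,0.5],[0,0,0]],[[0,0,1],[0,0,0]],[[0,0,1.5],[0,0,0]],[[0,0,2],[0,0,0]],[[0,0,2],[0,0,0]],[[0,0,2],[0,0,0]],[[0,0,2],[0,0,0]],[[0,0,1.5],[0,0,0]],[[0.5,0,1],[0,0,0]],[[1,0.5,0.5],[0,0,0]]])

```text
clock: 25.35
tool_pos: [0.4233, 0.3722, 0.1797]
eef_rot: [-0.0, 1.0, -0.001, -0.0]
contact_force: [-0.2, 0.9, -0.8]
opening: 0.51
finger_force: 23.6
```

Run:
```python
from plant import r
from h import *
o=[]
for n,(x,y,w,h) in dict(side=(240,60,160,160),wrist=(80,120,480,360)).items():
    p,d=r.snapshot(n);o.append(cv2.resize(p[y:y+h,x:x+w],(400,400)))
cv2.imwrite('pics/g3.png',np.hstack(o)[...,::-1])
s=r.get_state();print(s['opening'],s['finger_force'],s['contact_force'])
```

```text
0.51161144180779 23.64048973955505 [ 1.79080437 -0.17582029 -0.2305406 ]
```

View pics/g3.png

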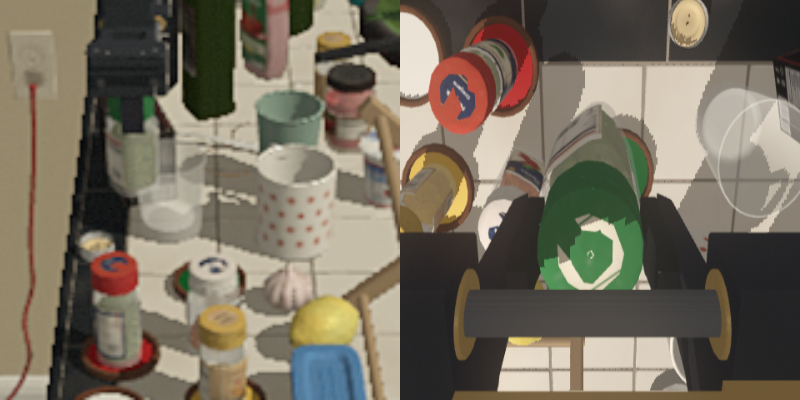

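The red and yellow jars stand on their pads. The green jar looks slightly tilted between the fingers, with its foot to the right at (612,120) of the mosaic, and the wide 0.51 opening fits that. I'll measure the tilt from the lid-top plane.

```bash
cat > tilt.py <<'E'
from plant import r
from h import *
s=r.get_state();x,y,z=s['tool_pos'];c=r.calibration('wrist');p,d=r.snapshot('wrist');W=cloud(c,d)
top=z+.036+.025
m=(d>0)&(np.hypot(W[...,0]-x,W[...,1]-y)<.03)&(abs(W[...,2]-top)<.02)&(p.max(-1)>70)
Q=W[m]
for _ in range(6):
    A=np.c_[Q[:,:2]-[x,y],np.ones(len(Q))];k=np.linalg.lstsq(A,Q[:,2],rcond=None)[0];e=abs(A@k-Q[:,2]);Q=Q[e<max(.0015,np.percentile(e,90))] if e.max()>.0015 else Q
print(len(Q),'slopes deg x,y',np.degrees(np.arctan(k[:2])).round(2),'top',k[2].round(4),'exp',round(top,4),'range',(Q.min(0)-[x,y,0]).round(4),(Q.max(0)-[x,y,0]).round(4),'res',e.mean())
E
python3 tilt.py
```

```text
9377 slopes deg x,y [0.81 1.35] top 0.2424 exp 0.2403 range [-0.0225 -0.0239  0.2403] [0.0117 0.0233 0.244 ] res 0.0004527919845679767
```

The tilt is only about 1.4°. The green lid is simply a little wider than stated, so I carry on to the green coaster.

Call:
step_arm(increments=[[[1.5,0.5,0],[0,0,0]],[[2,0.8,0],[0,0,0]],[[2,0.8,0],[0,0,0]],[[1,0.5,0],[0,0,0]],[[0.3,0.2,-1],[0,0,0]],[[0,0,-2],[0,0,0]],[[0,0,-2],[0,0,0]],[[0,0,-2],[0,0,0]],[[0,0,-2],[0,0,0]],[[0,0,-1.5],[0,0,0]]])

```text
clock: 26.5
tool_pos: [0.4896, 0.4001, 0.071]
eef_rot: [-0.001, 1.0, -0.001, -0.002]
contact_force: [0.6, 0.1, 0.1]
opening: 0.509
finger_force: 23.6
```

Call:
step_arm(increments=[[[0,0,-1],[0,0,0]],[[0,0,-0.6],[0,0,0]],[[0,0,-0.4],[0,0,0]],[[0,0,-0.2],[0,0,0]],[[0,0,-0.2],[0,0,0]],[[0,0,-0.2],[0,0,0]],[[0,0,0],[0,0,0]],[[0,0,0],[0,0,0]],[[0,0,0],[0,0,0]],[[0,0,0],[0,0,0]]])

```text
clock: 27.5
tool_pos: [0.4919, 0.4014, 0.0474]
eef_rot: [-0.0, 1.0, 0.0, 0.0]
contact_force: [0.5, 0.5, -0.6]
opening: 0.502
finger_force: 23.6
```

Call:
step_arm(increments=[[[0,0,-0.1],[0,0,0]],[[0,0,-0.1],[0,0,0]],[[0,0,0],[0,0,0]],[[0,0,0],[0,0,0]],[[0,0,0],[0,0,0]],[[0,0,0],[0,0,0]],[[0,0,0],[0,0,0]],[[0,0,0],[0,0,0]],[[0,0,0],[0,0,0]],[[0,0,0],[0,0,0]]])

```text
clock: 28.5
tool_pos: [0.4919, 0.4016, 0.0455]
eef_rot: [-0.0, 1.0, 0.0, 0.0]
contact_force: [-0.7, -0.2, 4.4]
opening: 0.507
finger_force: 24.3
```

Call:
step_arm(increments=[[[0,0,0],[0,0,0]],[[0,0,0],[0,0,0]],[[0,0,0],[0,0,0]],[[0,0,0],[0,0,0]],[[0,0,0],[0,0,0]],[[0,0,0],[0,0,0]],[[0,0,0.5],[0,0,0]],[[0,0,1],[0,0,0]],[[0,0,1.5],[0,0,0]],[[0,0,2],[0,0,0]]], fingers=0.75)

```text
clock: 29.5
tool_pos: [0.4916, 0.4012, 0.0964]
eef_rot: [-0.0, 1.0, -0.0, -0.0]
contact_force: [0.6, 0.2, -0.7]
opening: 0.754
finger_force: 0.0
```

Call:
step_arm(increments=[[[0,0,2.5],[0,0,0]],[[0,-0.5,2.5],[0,0,0]],[[0,-1,0],[0,0,0]],[[0.5,-2,0],[0,0,0]],[[0,-2,0],[0,0,0]],[[0,-2,0],[0,0,0]],[[0,-2,0],[0,0,0]],[[0,-1.2,0],[0,0,0]],[[0,0,0],[0,0,0]],[[0,0,0],[0,0,0]]])

```text
clock: 30.5
tool_pos: [0.4968, 0.2952, 0.1455]
eef_rot: [-0.0, 1.0, 0.001, 0.0]
contact_force: [1.0, 1.2, 0.8]
opening: 0.748
finger_force: 0.0
```

Run:
```python
from plant import r
from h import *
p,d=r.snapshot('wrist');c=r.calibration('wrist');W=cloud(c,d);s=r.get_state();print(s['tool_pos'])
m=(abs(W[...,2]-.098)<.006)&(abs(W[...,1]-.294)<.04)&(abs(W[...,0]-.497)<.04);k,l,st,ce=cv2.connectedComponentsWithStats(m.astype(np.uint8));i=1+np.argmax(st[1:,4]);Q=W[l==i]
print('white lid',Q.min(0),Q.max(0))
q,_=r.snapshot('side')
cv2.imwrite('pics/g4.png',np.hstack([cv2.resize(p,(450,338)),cv2.resize(q[100:240,240:385],(350,338))])[...,::-1])
```

```text
[0.49668599 0.29581784 0.14545306]
white lid [0.47497888 0.27515199 0.09202227] [0.52045419 0.32000009 0.10089029]
```

View pics/g4.png

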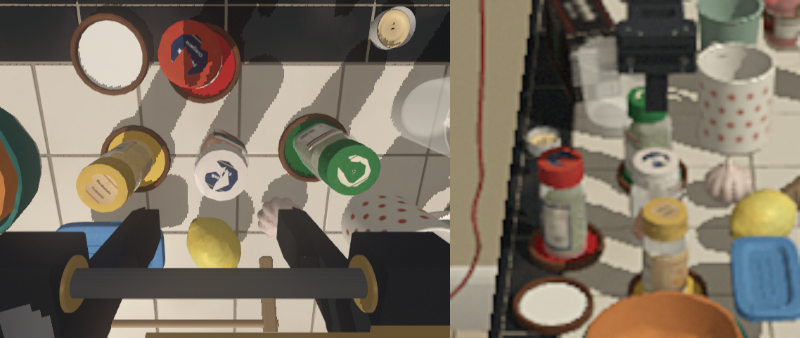

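The green, yellow and red jars stand on their pads, and the white jar is centred under the gripper.

Call:
step_arm(increments=[[[0,0,-1],[0,0,0]],[[0,0,-2],[0,0,0]],[[0,0,-2],[0,0,0]],[[0,0,-2],[0,0,0]],[[0,0,-2],[0,0,0]],[[0,0,-1.3],[0,0,0]],[[0,0,-0.5],[0,0,0]],[[0,0,0],[0,0,0]],[[0,0,0],[0,0,0]],[[0,0,0],[0,0,0]]])

```text
clock: 31.6
tool_pos: [0.4974, 0.2948, 0.0381]
eef_rot: [-0.0, 1.0, 0.001, 0.001]
contact_force: [-0.6, -0.3, -0.6]
opening: 0.752
finger_force: 0.0
```

Call:
step_arm(increments=[[[0,0,0],[0,0,0]],[[0,0,0],[0,0,0]],[[0,0,0],[0,0,0]],[[0,0,0],[0,0,0]],[[0,0,0],[0,0,0]],[[0,0,0],[0,0,0]],[[0,0,0],[0,0,0]],[[0,0,0],[0,0,0]],[[0,0,0],[0,0,0]],[[0,0,0],[0,0,0]]], fingers=0.3)

```text
clock: 32.6
tool_pos: [0.4972, 0.2953, 0.0378]
eef_rot: [-0.0, 1.0, 0.001, 0.001]
contact_force: [-0.8, 1.5, 6.2]
opening: 0.522
finger_force: 24.0
```

Call:
step_arm(increments=[[[0,0,0.5],[0,0,0]],[[0,0,1],[0,0,0]],[[0,0,1.5],[0,0,0]],[[0,0,2],[0,0,0]],[[0,0,2],[0,0,0]],[[0,0,2],[0,0,0]],[[0,0,2],[0,0,0]],[[0,0,1.5],[0,0,0]],[[0,0,1],[0,0,0]],[[0,0,0.5],[0,0,0]]])

```text
clock: 33.6
tool_pos: [0.4969, 0.2939, 0.1781]
eef_rot: [0.0, 1.0, -0.0, 0.0]
contact_force: [0.1, -0.8, -1.8]
opening: 0.519
finger_force: 23.4
```

Call:
step_arm(increments=[[[-0.5,-0.6,0],[0,0,0]],[[-1.2,-1.3,0],[0,0,0]],[[-1.5,-1.7,0],[0,0,0]],[[-1.5,-1.7,0],[0,0,0]],[[-1.5,-1.7,0],[0,0,0]],[[-1.5,-1.7,0],[0,0,0]],[[-1.2,-1.3,0],[0,0,0]],[[-0.8,-0.8,0],[0,0,0]],[[-0.4,-0.4,-0.5],[0,0,0]],[[0,0,-1.5],[0,0,0]]])

```text
clock: 34.6
tool_pos: [0.3961, 0.1823, 0.1574]
eef_rot: [0.0, 1.0, 0.001, 0.001]
contact_force: [0.5, -0.2, -2.2]
opening: 0.523
finger_force: 23.4
```

Call:
step_arm(increments=[[[0,0,-2],[0,0,0]],[[0,0,-2],[0,0,0]],[[0,0,-2],[0,0,0]],[[0,0,-2],[0,0,0]],[[0,0,-1.5],[0,0,0]],[[0,0,-0.8],[0,0,0]],[[0,0,-0.4],[0,0,0]],[[0,0,-0.2],[0,0,0]],[[0,0,0],[0,0,0]],[[0,0,0],[0,0,0]]])

```text
clock: 35.6
tool_pos: [0.3961, 0.1825, 0.0487]
eef_rot: [-0.0, 1.0, 0.0, 0.0]
contact_force: [0.5, 0.2, -1.2]
opening: 0.518
finger_force: 23.4
```

Call:
step_arm(increments=[[[0,0,-0.1],[0,0,0]],[[0,0,-0.1],[0,0,0]],[[0,0,-0.1],[0,0,0]],[[0,0,-0.1],[0,0,0]],[[0,0,0],[0,0,0]],[[0,0,0],[0,0,0]],[[0,0,0],[0,0,0]],[[0,0,0],[0,0,0]],[[0,0,0],[0,0,0]],[[0,0,0],[0,0,0]]])

```text
clock: 36.6
tool_pos: [0.3961, 0.1826, 0.0445]
eef_rot: [-0.0, 1.0, 0.0, 0.0]
contact_force: [0.1, 0.6, 6.1]
opening: 0.52
finger_force: 24.5
```

Call:
step_arm(increments=[[[0,0,0],[0,0,0]],[[0,0,0],[0,0,0]],[[0,0,0],[0,0,0]],[[0,0,0],[0,0,0]],[[0,0,0],[0,0,0]],[[0,0,0],[0,0,0]],[[0,0,0.5],[0,0,0]],[[0,0,1],[0,0,0]],[[0,0,1.5],[0,0,0]],[[0,0,2],[0,0,0]]], fingers=0.75)

```text
clock: 37.6
tool_pos: [0.3953, 0.182, 0.0947]
eef_rot: [-0.0, 1.0, -0.0, -0.001]
contact_force: [-0.1, -0.9, -0.4]
opening: 0.753
finger_force: 0.0
```

Call:
step_arm(increments=[[[0,0,2.5],[0,0,0]],[[0,0,2.5],[0,0,0]],[[0,0,2],[0,0,0]],[[1,-3,0],[0,0,0]],[[1,-4,0],[0,0,0]],[[1,-4,0],[0,0,0]],[[1,-4,0],[0,0,0]],[[1,-4,0],[0,0,0]],[[1,-4,0],[0,0,0]],[[0,-3,0],[0,0,0]]])

```text
clock: 38.6
tool_pos: [0.4566, -0.0807, 0.1646]
eef_rot: [0.001, 1.0, -0.0, 0.001]
contact_force: [-0.1, 0.8, -0.3]
opening: 0.753
finger_force: 0.0
```

Run:
```python
from plant import r
from h import *
p,d=r.snapshot('top');c=r.calibration('top');W=cloud(c,d)
for n,x,y,H in [('r',.4043,.2772,.116),('y',.505,.1993,.107),('g',.4923,.4017,.107),('w',.396,.1826,.105)]:
    m=(abs(W[...,2]-H)<.008)&(np.hypot(W[...,0]-x,W[...,1]-y)<.035);Q=W[m]
    print(n,len(Q),((Q.min(0)+Q.max(0))/2-[x,y,H]).round(4),np.median(Q,0).round(4))
q,_=r.snapshot('side')
cv2.imwrite('pics/f.png',np.hstack([cv2.resize(p[150:310,130:330],(440,352)),cv2.resize(q[100:250,235:385],(352,352))])[...,::-1])
print(r.get_state()['tool_pos'])
```

```text
r 336 [ 0.0007 -0.0041 -0.0005] [0.4045 0.2726 0.1167]
y 302 [ 0.0002 -0.0006  0.0001] [0.505  0.1981 0.1088]
g 315 [-0.0017 -0.0008  0.0005] [0.4894 0.4005 0.108 ]
w 341 [ 0.0005  0.     -0.0001] [0.3965 0.1829 0.106 ]
[ 0.45485306 -0.08308273  0.16411933]
```

View pics/f.png

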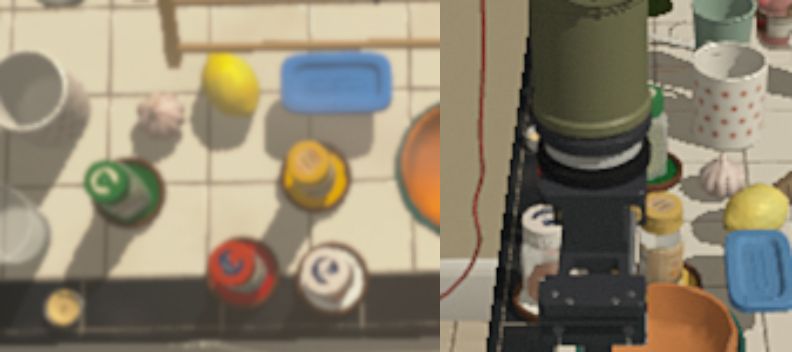

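All four jars stand centred on the matching pads, within 4 mm and at the expected heights. The garlic and mug have not moved, and the arm is clear.

```bash
python3 -c "
from plant import r
print(r.finish_job())"
```

```text
the job is handed in; nothing more can be done
None
```

The job is handed in at about 39 s of the 128 s allowed: all four jars stand upright on their matching coasters, within about 4 mm of centre, and the garlic and mug were left where they were.

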